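# Square up a row of bisque tiles against the stop bar

## Task

Pick up the wooden straightedge by its handle and use it to push the five square terracotta tiles together, as one row, across the table until every one of them lies flat against the aluminium stop bar; press the whole row home with about 7 newtons for half a second, never more than 15 newtons, because unglazed tiles chip. Then draw the straightedge back and lay it down again along its cork pad, leaving the tiles against the bar. Touch the tiles with nothing but the straightedge and leave the other things on the table where they are.

Things in the scene. Friction and masses are not known exactly. Their poses are not given: they have to be found in the camera images.
- handle (a point): Middle of the straightedge's handle, an upright wooden block 44 mm along the blade, 24 mm across it, 46 mm tall, fixed on the middle of the blade's top. The point is 42 mm above the blade's underside and 22 mm below the handle's top. Own x along the blade, y across it, z up.
- blade (a point): Middle of the straightedge's blade, 9 mm above its underside, straight below the handle: a wooden batten 250 mm long (own x), 26 mm wide (y), 18 mm tall; either long side may push. It starts upright on the cork pad. Blade and handle weigh 160 g together.
- pad: Fixed cork pad, 300 by 80 mm, 4 mm thick, on which the straightedge lies at the start, blade along the pad, and must lie at the end. Origin at the middle of the underside, on the table; x along its length.
- stop: Fixed mounting of the stop bar: two dark steel feet, 37 to 87 mm beyond the origin along own +x and 105 mm to either side, 26 mm tall (35 mm with their knobs), that hold the bar on steel rods. Origin on the table; own +x is, to within 0.02 rad, the direction to push the tiles; y along the bar.
- rods (a point): Point on the stop mounting at its origin, 15 mm up. The bar (aluminium, 300 mm long, 30 mm tall, 20 mm thick, rigid, fixed, centred here along y) is adjustable and its setting is not measured: the near face, which the tiles must meet, lies 0 to 40 mm before this point (towards own -x) and may stand up to 0.02 rad askew: find it by feel or by eye.
- tile0: Unglazed terracotta tile, 36 mm square, 12 mm thick, 25 to 50 g, loose and flat on the table; one of five alike, standing in a ragged row before the stop bar (number 0 counted from the -y end). Origin at the middle of the underside; x and y square to its edges. Friction on the table takes about 0.1 to 0.5 N a tile.
- tile1: Unglazed terracotta tile, 36 mm square, 12 mm thick, 25 to 50 g, loose and flat on the table; one of five alike, standing in a ragged row before the stop bar (number 1 counted from the -y end). Origin at the middle of the underside; x and y square to its edges. Friction on the table takes about 0.1 to 0.5 N a tile.
- tile2: Unglazed terracotta tile, 36 mm square, 12 mm thick, 25 to 50 g, loose and flat on the table; one of five alike, standing in a ragged row before the stop bar (number 2 counted from the -y end). Origin at the middle of the underside; x and y square to its edges. Friction on the table takes about 0.1 to 0.5 N a tile.
- tile3: Unglazed terracotta tile, 36 mm square, 12 mm thick, 25 to 50 g, loose and flat on the table; one of five alike, standing in a ragged row before the stop bar (number 3 counted from the -y end). Origin at the middle of the underside; x and y square to its edges. Friction on the table takes about 0.1 to 0.5 N a tile.
- tile4: Unglazed terracotta tile, 36 mm square, 12 mm thick, 25 to 50 g, loose and flat on the table; one of five alike, standing in a ragged row before the stop bar (number 4 counted from the -y end). Origin at the middle of the underside; x and y square to its edges. Friction on the table takes about 0.1 to 0.5 N a tile.

How it is judged:
On the way, in this order (a step that is already met when the one before it is completed fails the run):
1. the straightedge is lifted off its pad (height (world z) of handle above 0.056 m), for 0.1 s.
2. all five tiles lie against the stop bar (gaps under 2.5 mm, square within 0.07 rad) while the row presses on the bar with over 3 N, for 0.3 s (x of tile0 in the frame of bar between -0.0205 and -0.015 m and angle between the x axis of each of tile0, tile1, tile2, tile3, tile4 and the x axis of bar, either way round below 0.07 rad and x of tile1 in the frame of bar between -0.0205 and -0.015 m and x of tile2 in the frame of bar between -0.0205 and -0.015 m and x of tile3 in the frame of bar between -0.0205 and -0.015 m and x of tile4 in the frame of bar between -0.0205 and -0.015 m and contact force between bar and anything else above 3 N and contact force between the fingers and pusher above 0.5 N), for 0.3 s.
At the end, for the whole second after the job is handed in: All five tiles lie at rest against the stop bar, gaps under 2.5 mm and square to it within 0.07 rad; the straightedge is released, upright and at rest on the cork pad, its middle within 30 mm of the pad's middle and its blade within 0.2 rad of the pad's length (x of tile0 in the frame of bar between -0.0205 and -0.015 m and angle between the x axis of each of tile0, tile1, tile2, tile3, tile4 and the x axis of bar, either way round below 0.07 rad and x of tile1 in the frame of bar between -0.0205 and -0.015 m and x of tile2 in the frame of bar between -0.0205 and -0.015 m and x of tile3 in the frame of bar between -0.0205 and -0.015 m and x of tile4 in the frame of bar between -0.0205 and -0.015 m and linear speed of each of tile0, tile1, tile2, tile3, tile4, pusher below 0.01 m/s and horizontal distance between handle and pad below 0.03 m and height (world z) of handle between 0.043 and 0.049 m and angle between handle's own z axis and vertical below 0.06 rad and angle between the x axis of handle and the x axis of pad, either way round below 0.2 rad); the robot touches nothing.
It fails at once if the stop bar or any one tile is pressed with more than 15 N (contact force between bar and anything else above 15 N or contact force between pusher and tile0 above 15 N or contact force between pusher and tile1 above 15 N or contact force between pusher and tile2 above 15 N or contact force between pusher and tile3 above 15 N or contact force between pusher and tile4 above 15 N).
It fails at once if the gripper or arm touches a tile (contact force between any of the fingers, the arm and tile0 above 0.5 N or contact force between any of the fingers, the arm and tile1 above 0.5 N or contact force between any of the fingers, the arm and tile2 above 0.5 N or contact force between any of the fingers, the arm and tile3 above 0.5 N or contact force between any of the fingers, the arm and tile4 above 0.5 N).
It fails at once if a tile is tipped up (angle between any of tile0, tile1, tile2, tile3, tile4's own z axis and vertical above 0.25 rad).
It fails at once if another thing on the table is moved by more than 15 mm (distance of any of coaster, glaze, rib, bowl, toolpot, rollpin from where it was at the start of the episode above 0.015 m).
It also fails if it takes over 64 s, if anything falls off the work surface, if the arm or the gripper's body presses on something with over 40 N, if the wrist force passes 120 N, or if a joint passes its speed limit or range.

## Robot

A 6-joint arm with a two-finger parallel gripper is mounted at the origin on the work surface. World frame = base frame: x ahead of the robot, y to its left, z up, the work surface at z = 0. Lengths are in m, angles in rad, forces in N, time in s.
With the tool pointing down it reaches from about 0.275 to 0.875 m from the base axis. Payload 12.5 kg.
Tool frame: the origin (TCP) lies at the very end of the fingers, on their centre line; the grasp point (between the pads) lies 19 mm behind it; x points along the fingers, y is the direction in which the jaws open and shut, and the axes are right-handed (so a half turn about x gives the same grasp; the last joint's range is limited). The gripper opens to 85 mm and grips with 20 to 120 N. Pads are 22 mm wide; open, the fingers measure 114 mm over their backs; the gripper's body (76 mm by 85 mm) begins 54 mm behind the grasp point. The pads swing forward as they close: fully open they stand 13 mm farther back than shut.
Start: joints at [1.263, 0.351, 1.652, -0, 1.139, -0.085], TCP at [0.121, 0.536, 0.231] pointing down, gripper open.
Joint ranges: [-2.75, 2.75], [-0.79, 2.1], [0.01, 2.65], [-1.57, 4.71], [0.07, 3.14], [-2.87, 2.87]. Speed limits (rad/s): [2.22, 2.22, 2.79, 3.14, 3.14, 3.14].

## Interface

Orientations are given as a 3x3 rotation matrix whose columns are the frame's x, y, z axes.
In Python, from bench import manip gives the robot as it stands. Calls block until the motion is done:
- manip.move_ptp(position, orientation): joint-space move of the TCP to a pose.
- manip.move_l(position, attitude=None, max_speed=0.15): straight line of the TCP; attitude=None keeps the orientation; max_speed is the mean speed in m/s.
- manip.move_j(angles): joint-space move.
- manip.set_gripper(opening, effort=None): opening from 0.0 (shut) to 1.0 (fully open); effort is the grip in N (None keeps the last); returns when the fingers have stopped.
- manip.dwell(seconds).
- manip.inverse_kinematics(position, orientation): joint angles nearest the present ones, or None.
- manip.grab_frame(name): name is "scene" or "top" or "wrist"; returns (picture, depth): 384x512x3 uint8, red, green, blue; 384x512 float32, m along the optical axis (not along the pixel's ray), 0 where there is no reading.
- manip.get_calibration(name): a dict with "camera_matrix" (3x3 intrinsics, pixels), "k1" (the pictures are not rectified: a ray, as slopes to the right and down, at radius r is drawn at 1 + k1 r^2 times it, then the intrinsics apply), "R" (3x3) and "t" (3): a world point X has camera coordinates R X + t. Camera axes: x right, y down, z forward; pixel columns grow to the right and rows downward; lengths in m; the calibration is good to about 2 mm. A picture is of the moment at which its call begins: read the wrist's pose just before it. get_calibration takes no time and is no camera call; for the wrist camera it gives the pose at the moment of the call.
A pose or a line that the arm cannot do raises manip.Unreachable and nothing moves.
- manip.sign_off(): hands the job in, once; it reports no verdict.
Trained networks look in the newest picture that a camera, given by its name, has taken for a name from the list of things; names that differ only in an ending like _2 or _b are one class to them, and where a whole thing is asked for, a point or a joint stands for the part that bears it (a point fixed in the world has none). Each returns a list of dicts, best first, with "confidence" (0 to 1); they miss things now and then, are a little off and sometimes report something else, mostly with a low value. They report only what shows in the picture. A call takes as long as a camera call.
- manip.look_for(camera, name): "at" ([x, y, z] in m, in world coordinates, good to about 4 mm: the middle of the surface that is visible of it).
Readings, each from a call of its own:
- manip.current_time(): time.
- manip.current_qpos(): joint angles.
- manip.current_joint_vel(): joint speeds.
- manip.current_joint_torque(): joint torques, N m.
- manip.current_ee_pos(): TCP position.
- manip.current_tcp_rot(): TCP orientation.
- manip.current_force(): force on the tool from outside, world axes, zero at the start.
- manip.current_ft_torque(): the same for the moment, N m.
- manip.current_grip_width(): opening from 0.0 (shut) to 1.0 (fully open).
Only numpy, scipy, OpenCV 4.12 (cv2) and the standard library are available. Lean on these libraries where they do the work, as an engineer would, in place of code of your own. Each camera call takes 0.05 s, during which the arm holds its last target.

## Working session

There is one attempt and no reset: what is moved stays moved. The work goes in short steps, each a Python script; the robot and the scene stay as the last script left them, time stands still between calls to the robot, and variables do not carry over. Pictures are saved under pics/ and viewed, and the job is handed in when it is done.

```bash
ls; mkdir -p pics
python3 - <<'E'
from bench import manip
import cv2,numpy as np
print(manip.current_time(), manip.current_ee_pos(), manip.current_tcp_rot(), manip.current_force())
for n in ["scene","top"]:
    p,d=manip.grab_frame(n); cv2.imwrite(f"pics/{n}0.png",p[:,:,::-1]); np.savez(f"{n}0.npz",p=p,d=d)
    c=manip.get_calibration(n); print(n,c)
    for t in ["handle","blade","pad","stop","rods","tile0"]:
        for r in manip.look_for(n,t): print(n,t,r)
print(manip.current_time())
E
```

```text
pics
0.0 [0.12140353 0.53608013 0.23075151] [[-3.57159422e-04  2.21004356e-01  9.75272755e-01]
 [-1.14218696e-03  9.75272091e-01 -2.21004623e-01]
 [-9.99999284e-01 -1.19287771e-03 -9.58993222e-05]] [-0.49281318 -0.23667404  0.38766582]
scene {'camera_matrix': array([[397.73715463,   0.        , 255.60992267],
       [  0.        , 397.73715463, 192.95516491],
       [  0.        ,   0.        ,   1.        ]]), 'k1': 0.0027167161227528653, 'R': array([[ 0.56848622,  0.82262415, -0.0106266 ],
       [ 0.45260787, -0.32351537, -0.83095362],
       [-0.68700038,  0.467576  , -0.5562402 ]]), 't': array([-0.35964572, -0.18305415,  1.20247711])}
scene handle {'at': [0.4879, 0.3102, 0.0256], 'confidence': 0.67}
scene blade {'at': [0.4857, 0.3148, 0.0254], 'confidence': 0.87}
scene pad {'at': [0.5041, 0.2935, 0.0047], 'confidence': 0.9}
scene stop {'at': [0.7567, -0.193, 0.023], 'confidence': 0.8}
scene rods {'at': [0.7538, -0.1915, 0.0229], 'confidence': 0.84}
scene tile0 {'at': [0.5531, -0.0716, 0.0126], 'confidence': 0.82}
scene tile0 {'at': [0.5409, -0.1542, 0.0088], 'confidence': 0.7}
s
[... 594 characters left out ...]
992])}
top handle {'at': [0.4729, 0.3152, 0.0241], 'confidence': 0.85}
top blade {'at': [0.4741, 0.3166, 0.0215], 'confidence': 0.61}
top pad {'at': [0.4619, 0.3085, 0.0062], 'confidence': 0.57}
top stop {'at': [0.7498, -0.1779, 0.0297], 'confidence': 0.92}
top rods {'at': [0.7489, -0.1793, 0.025], 'confidence': 0.92}
top tile0 {'at': [0.5479, -0.0645, 0.009], 'confidence': 0.6}
top tile0 {'at': [0.568, -0.0229, 0.0143], 'confidence': 0.6}
top tile0 {'at': [0.5298, -0.1531, 0.0109], 'confidence': 0.59}
top tile0 {'at': [0.4613, 0.3058, 0.0052], 'confidence': 0.59}
top tile0 {'at': [0.5499, -0.1128, 0.013], 'confidence': 0.58}
top tile0 {'at': [0.5615, 0.0236, 0.0134], 'confidence': 0.47}
0.7
```

View pics/scene0.png

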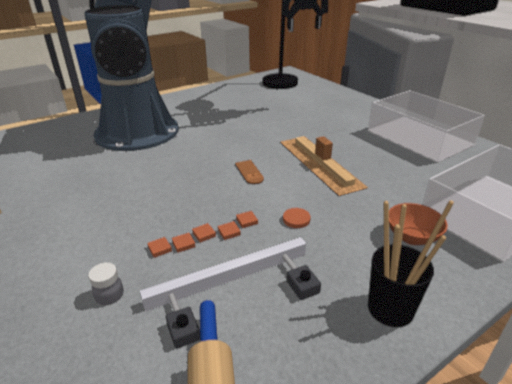

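```bash
python3 -c "
import cv2
p=cv2.imread('pics/top0.png');cv2.imwrite('pics/top0b.png',cv2.resize(p,(800,600),interpolation=cv2.INTER_CUBIC))"
```

```text
(no output)
```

View pics/top0b.png

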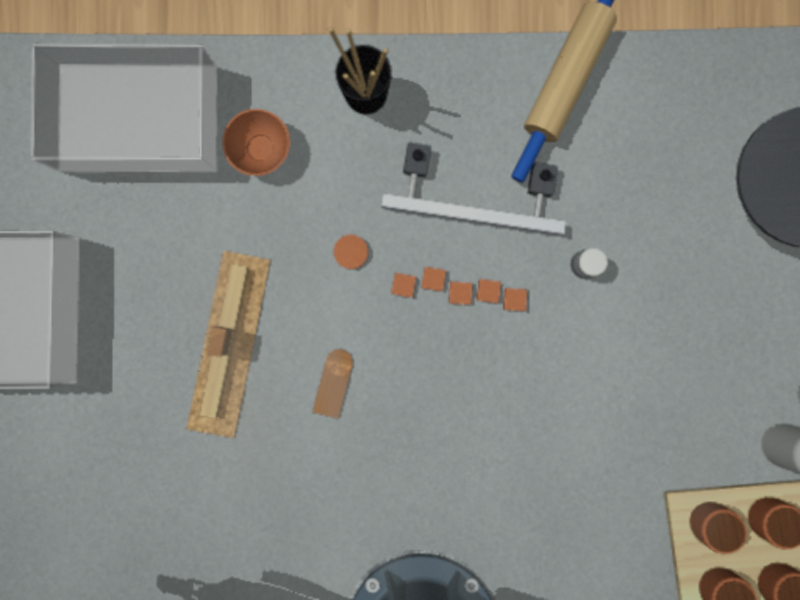

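```bash
cat > h.py <<'E'
import numpy as np,cv2
def ray(c,uv):
    K=c["camera_matrix"]; uv=np.asarray(uv,float).reshape(-1,2)
    q=np.c_[(uv[:,0]-K[0,2])/K[0,0],(uv[:,1]-K[1,2])/K[1,1]]; s=q.copy()
    for _ in range(20): s=q/(1+c["k1"]*(s**2).sum(1))[:,None]
    return np.c_[s,np.ones(len(s))]
def backproj(c,uv,d): return (ray(c,uv)*np.asarray(d)[:,None]-c["t"])@c["R"]
def onplane(c,uv,z):
    r=ray(c,uv)@c["R"]; o=-c["R"].T@c["t"]
    return o+r*((z-o[2])/r[:,2])[:,None]
def cloud(c,d):
    v,u=np.mgrid[:d.shape[0],:d.shape[1]]
    return backproj(c,np.c_[u.ravel(),v.ravel()],d.ravel()).reshape(*d.shape,3)
E
python3 - <<'E'
from bench import manip
import numpy as np,cv2
from h import *
for n in ["top","scene"]:
    f=np.load(n+"0.npz"); p,d=f["p"],f["d"]; c=manip.get_calibration(n); P=cloud(c,d); P[d==0]=9
    hsv=cv2.cvtColor(p,cv2.COLOR_RGB2HSV)
    inbox=lambda x0,x1,y0,y1:(P[...,0]>x0)&(P[...,0]<x1)&(P[...,1]>y0)&(P[...,1]<y1)
    print(n,"table z",np.median(P[inbox(.4,.5,-.2,0)][:,2]))
    m=(hsv[...,0]<14)&(hsv[...,1]>120)&inbox(.4,.75,-.3,.2)
    k,l,s,ce=cv2.connectedComponentsWithStats(m.astype(np.uint8))
    for i in range(1,k):
        if s[i,4]>40:
            z=P[l==i][:,2]; v,u=np.nonzero(l==i)
            cn=cv2.minAreaRect(onplane(c,np.c_[u,v],.012)[:,:2].astype(np.float32)*1000)
            print("terra",s[i,4],np.round(P[l==i].mean(0),4),"rect mm",np.round(cn[0],1),np.round(cn[1],1),round(cn[2],1),"z90",np.round(np.percentile(z,90),4))
    for nm,m in [("bar",inbox(.58,.75,-.3,.15)&(P[...,2]>.02)&(P[...,2]<.06)&(hsv[...,1]<60)&(hsv[...,2]>120)),
                 ("padreg",inbox(.3,.7,.15,.45)&(hsv[...,1]>70)&(hsv[...,0]<25)&(hsv[...,0]>5)),
                 ("blade",inbox(.3,.7,.15,.45)&(P[...,2]>.015)&(P[...,2]<.03)),
                 ("handle",inbox(.3,.65,.2,.45)&(P[...,2]>.055)&(P[...,2]<.085)),
                 ("pad_z",inbox(.3,.7,.15,.45)&(hsv[...,1]>70)&(P[...,2]<.012)&(hsv[...,0]<25))]:
        m=cv2.morphologyEx(m.astype(np.uint8),cv2.MORPH_OPEN,np.ones((2,2),np.uint8))
        k,l,s,ce=cv2.connectedComponentsWithStats(m)
        for i in range(1,k):
            if s[i,4]>25:
                Q=P[l==i]; r=cv2.minAreaRect(Q[:,:2].astype(np.float32)*1000)
                print(nm,s[i,4],"px",ce[i].round(),"mean",Q.mean(0).round(4),"med z",np.median(Q[:,2]).round(4),"rect",np.round(r[0],1),np.round(r[1],1),round(r[2],1))
E
```

```text
top table z -0.0005478069013583506
terra 341 [0.614  0.1143 0.0114] rect mm [613.3 114.8] [51.7 51.9] 89.9 z90 0.0139
terra 164 [ 0.5678 -0.0224  0.0114] rect mm [567.8 -22.3] [33.4 32.3] 80.3 z90 0.0141
terra 165 [0.5582 0.0273 0.0115] rect mm [558.1  27.2] [33.4 32.4] 78.5 z90 0.014
terra 166 [ 0.548  -0.1125  0.0115] rect mm [ 547.8 -112.6] [34.1 32.9] 78.2 z90 0.0142
terra 167 [ 0.5451 -0.0659  0.0116] rect mm [545.3 -66.7] [33.4 31. ] 89.6 z90 0.0147
terra 171 [ 0.5343 -0.1557  0.0115] rect mm [ 533.6 -156.1] [33.2 33.2] 89.2 z90 0.0138
bar 936 px [305. 138.] mean [ 0.7239 -0.0341  0.0856] med z 0.029 rect [4759.3 4436.1] [12458.7   184.9] 48.0
bar 220 px [380. 167.] mean [ 0.5933 -0.2749  0.052 ] med z 0.0545 rect [ 593.6 -283. ] [60.3 32.6] 89.8
padreg 3494 px [147. 221.] mean [0.503  0.3571 0.058 ] med z 0.0047 rect [4740.  4566.3] [12293.8   288. ] 44.8
padreg 230 px [208. 252.] mean [0.3793 0.1568 0.0051] med z 0.0051 rect [388.8 160.3] [24.  93.3] 89.9
blade 455 px [150. 191.] mean [0.5932 0.3612 0.079 ] med z 0.0205 rect [4772.6 4621.3] [12172.3    96.5] 45.6
blade 419 px
[... 1226 characters left out ...]
 0.0554 rect [4797.6 4350.5] [12534.2    84.3] 47.5
padreg 2060 px [324. 165.] mean [0.5506 0.3624 0.0785] med z 0.0081 rect [4744.5 4568.4] [12285.2   262.5] 44.9
padreg 120 px [253. 168.] mean [0.3918 0.1582 0.0083] med z 0.0083 rect [401.  158.4] [24.1 94.2] 86.4
blade 587 px [327. 161.] mean [0.5194 0.3427 0.0532] med z 0.0237 rect [4746.3 4594.5] [12246.    212.9] 45.0
handle 157 px [325. 143.] mean [0.5816 0.4317 0.1762] med z 0.0669 rect [4685.4 4696.4] [12187.2   143.6] 45.6
pad_z 1093 px [323. 171.] mean [0.575  0.3731 0.0884] med z 0.0061 rect [4744.5 4568.4] [12285.2   262.5] 44.9
pad_z 120 px [253. 168.] mean [0.3918 0.1582 0.0083] med z 0.0083 rect [401.  158.4] [24.1 94.2] 86.4
```

```bash
cat > meas.py <<'E'
from bench import manip
import numpy as np,cv2
from h import *
def comps(m,minpx):
    k,l,s,ce=cv2.connectedComponentsWithStats(m.astype(np.uint8),connectivity=4)
    return [np.argwhere(l==i)[:,::-1] for i in range(1,k) if s[i,4]>minpx]
def rep(nm,X):
    r=cv2.minAreaRect((X[:,:2]*1000).astype(np.float32)); C=np.cov(X[:,:2].T); w,V=np.linalg.eigh(C); a=np.arctan2(V[1,1],V[0,1])
    print(nm,len(X),"mean",X.mean(0).round(4),"pca ang",round(a,4),"rectc",np.round(r[0],1),np.round(r[1],1),round(r[2],2))
for n in ["top","scene"]:
    f=np.load(n+"0.npz"); p,d=f["p"],f["d"]; c=manip.get_calibration(n); P=cloud(c,d); ok=d>0
    hsv=cv2.cvtColor(p,cv2.COLOR_RGB2HSV)
    B=lambda x0,x1,y0,y1:ok&(P[...,0]>x0)&(P[...,0]<x1)&(P[...,1]>y0)&(P[...,1]<y1)
    zz=P[...,2]
    for nm,m,z,mn in [("bar",B(.6,.75,-.3,.15)&(zz>.022)&(zz<.045)&(hsv[...,2]>150)&(hsv[...,1]<60),.03,200),
      ("knobs",B(.7,.85,-.3,.15)&(zz>.012)&(zz<.05)&(hsv[...,2]<110),.026,40),
      ("blade",B(.3,.7,.15,.45)&(zz>.015)&(zz<.035)&(hsv[...,1]>50),.022,100),
      ("handle",B(.3,.65,.2,.45)&(zz>.06)&(zz<.085)&(hsv[...,1]>50),.068,40),
      ("pad+",B(.3,.7,.2,.45)&(hsv[...,1]>70)&(hsv[...,0]<25),.004,500)]:
        for uv in comps(m,mn):
            rep(n+" "+nm+" plane",onplane(c,uv,z)); print("    cloud mean",P[uv[:,1],uv[:,0]].mean(0).round(4), "px",uv.mean(0).round())
E
python3 meas.py
```

```text
top bar plane 909 mean [ 0.673  -0.0902  0.03  ] pca ang 1.4175 rectc [675.3 -86.2] [297.5  23.4] 80.89
    cloud mean [ 0.6731 -0.0903  0.0293] px [304. 137.]
top knobs plane 51 mean [0.8484 0.0878 0.026 ] pca ang 1.5742 rectc [849.   89.2] [43.7 10.4] 89.69
    cloud mean [0.8461 0.0875 0.0333] px [234.  69.]
top knobs plane 85 mean [ 0.8056 -0.1985  0.026 ] pca ang 1.1406 rectc [ 806.  -196.8] [55.7 13.7] 62.49
    cloud mean [ 0.8032 -0.1965  0.0351] px [346.  85.]
top knobs plane 299 mean [0.7647 0.0047 0.026 ] pca ang 2.9581 rectc [764.3   4.7] [39.2 50.9] 80.34
    cloud mean [0.7646 0.0047 0.0263] px [267. 101.]
top knobs plane 322 mean [ 0.7308 -0.1996  0.026 ] pca ang 3.0795 rectc [ 731.8 -198.9] [43.7 54. ] 80.08
    cloud mean [ 0.7307 -0.1995  0.0266] px [347. 114.]
top blade plane 907 mean [0.4703 0.3196 0.022 ] pca ang 2.942 rectc [468.  319.7] [ 30.3 248.1] 78.64
    cloud mean [0.4703 0.3198 0.0212] px [143. 217.]
top handle plane 181 mean [0.468  0.3208 0.068 ] pca ang 2.9382 rectc [467.8 320.8] [24.9 43.7] 78.44
    cloud mean [0.4679 0.3211 0.0668] px [138. 218.]

[... 428 characters left out ...]
8
    cloud mean [7.715e-01 2.000e-04 2.630e-02] px [303. 280.]
scene knobs plane 978 mean [ 0.738  -0.2018  0.026 ] pca ang 2.9855 rectc [ 737.2 -201.4] [54.6 64.4] 64.57
    cloud mean [ 0.739  -0.2022  0.0271] px [183. 325.]
scene blade plane 621 mean [0.4847 0.3157 0.022 ] pca ang 2.9463 rectc [471.1 322.1] [ 42.1 261.5] 78.79
    cloud mean [0.4866 0.3138 0.0234] px [326. 160.]
scene handle plane 129 mean [0.4731 0.3169 0.068 ] pca ang 2.7166 rectc [472.9 317. ] [33.1 58.9] 77.45
    cloud mean [0.4726 0.3175 0.0676] px [324. 141.]
scene pad+ plane 2063 mean [0.47   0.3228 0.004 ] pca ang 2.8592 rectc [465.7 343.2] [133.4 305.4] 78.81
    cloud mean [0.4887 0.3039 0.018 ] px [324. 164.]
```

Run:
```python
from bench import manip
import numpy as np,cv2
from h import *
a=2.942-np.pi
def R(ydir): y=np.array([*ydir,0.]);x=np.array([0,0,-1.]);return np.c_[x,y,np.cross(x,y)]
bx=np.array([np.cos(a),np.sin(a)]); by=np.array([-bx[1],bx[0]])
np.set_printoptions(suppress=True)
t0=manip.current_time()
manip.move_ptp([.470,.319,.16],R(by))
print(manip.current_time()-t0,manip.current_ee_pos(),manip.current_qpos())
c=manip.get_calibration("wrist"); p,d=manip.grab_frame("wrist"); print(manip.current_force())
cv2.imwrite("pics/w1.png",p[:,:,::-1]); np.savez("w1.npz",p=p,d=d,**c)
print(manip.look_for("wrist","handle"),manip.look_for("wrist","blade"))
P=cloud(c,d); hsv=cv2.cvtColor(p,cv2.COLOR_RGB2HSV)
m=(d>0)&(P[...,2]>.06)&(P[...,2]<.08)&(np.hypot(P[...,0]-.47,P[...,1]-.32)<.06)
Q=P[m]; print(len(Q),Q.mean(0),cv2.minAreaRect((Q[:,:2]*1000).astype(np.float32)))
uv=np.argwhere(m)[:,::-1]; print(uv.mean(0))
m=(d>0)&(P[...,2]>.016)&(P[...,2]<.028); Q=P[m]; 
if len(Q): print(len(Q),Q.mean(0),cv2.minAreaRect((Q[:,:2]*1000).astype(np.float32)))
```

```text
1.5416999999999998 [0.46952706 0.31976917 0.1602225 ] [ 0.51586581  0.46479921  1.67214954  0.00019763  1.00435892 -0.85636288]
[-0.18691746  0.83031809 -0.50576766]
[{'at': [0.4494, 0.3245, 0.0238], 'confidence': 0.86}, {'at': [0.5487, -0.0458, 0.0116], 'confidence': 0.37}] [{'at': [0.4469, 0.3257, 0.024], 'confidence': 0.78}]
1227 [0.46769577 0.32182327 0.06844454] ((468.9611511230469, 321.44134521484375), (23.636449813842773, 43.612911224365234), 79.35269927978516)
[256.38304808 195.87286064]
6226 [0.48264224 0.38086059 0.02240568] ((539.2718505859375, 243.32354736328125), (699.4854736328125, 398.6579895019531), 86.47337341308594)
```

View pics/w1.png

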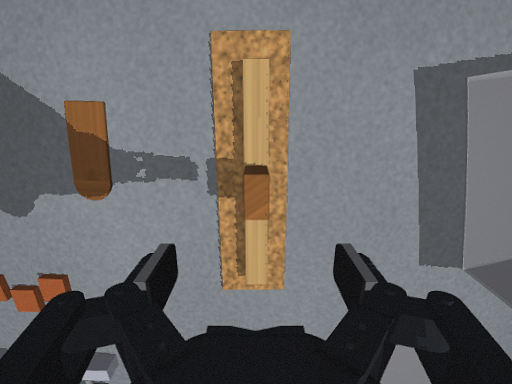

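```bash
cat >> h.py <<'E'
def R(ydir):
    y=np.array([*ydir,0.]);y/=np.linalg.norm(y);x=np.array([0,0,-1.]);return np.c_[x,y,np.cross(x,y)]
def favg(manip,n=10,dt=.01):
    F=[];T=[]
    for _ in range(n): F.append(manip.current_force());T.append(manip.current_ft_torque());manip.dwell(dt)
    return np.mean(F,0),np.mean(T,0),np.std(F,0),np.std(T,0)
E
python3 - <<'E'
from bench import manip
import numpy as np,cv2
from h import *
np.set_printoptions(suppress=True,precision=4)
a=-.195; by=(-np.sin(a),np.cos(a))
t0=manip.current_time()
manip.move_l([.4685,.3213,.029],R(by),max_speed=.12)
print(manip.current_time()-t0,manip.current_ee_pos(),manip.current_force())
manip.set_gripper(0.0,effort=70)
print(manip.current_time()-t0,manip.current_grip_width(),manip.current_force())
p0=manip.current_ee_pos(); print(p0)
manip.move_l([p0[0],p0[1],p0[2]+.085],max_speed=.12)
print(manip.current_time(),manip.current_ee_pos(),manip.current_grip_width(),favg(manip))
p,d=manip.grab_frame("wrist");c=manip.get_calibration("wrist");cv2.imwrite("pics/w2.png",p[:,:,::-1])
p,d=manip.grab_frame("scene");cv2.imwrite("pics/s2.png",p[:,:,::-1])
E
```

```text
1.2416 [0.4689 0.3215 0.0297] [ 0.2902 -0.3136 -0.2456]
1.8332999999999995 0.2741103396232224 [-0.84   -0.7169  3.5673]
[0.4686 0.3214 0.0292]
5.0833 [0.4681 0.3211 0.1134] 0.27339897682825776 (array([-0.0376,  0.0777, -1.5467]), array([ 0.0039, -0.0095,  0.0068]), array([0.5841, 0.4127, 0.7503]), array([0.0343, 0.0334, 0.0289]))
```

View pics/w2.png

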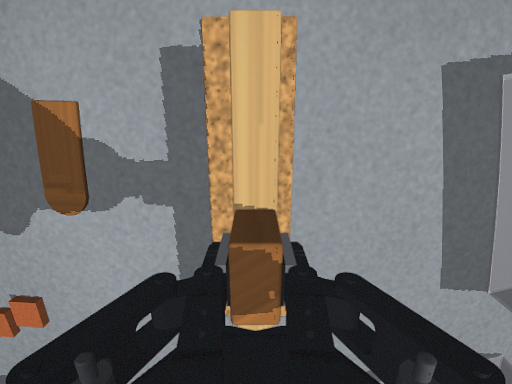

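View pics/s2.png

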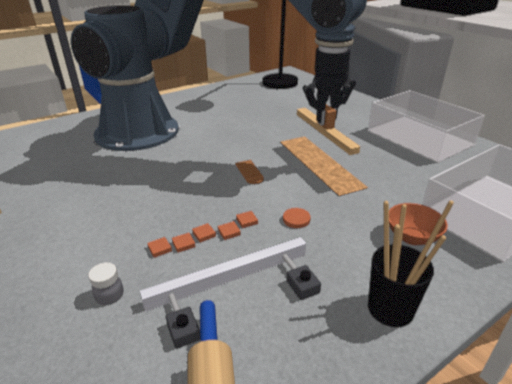

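```bash
cat >> h.py <<'E'
PHI=-0.157
N=np.array([np.cos(PHI),np.sin(PHI)]);E_=np.array([-N[1],N[0]]);O=np.array([.6645,-.084])
def bf(p): return np.array([(np.asarray(p)[:2]-O)@N,(np.asarray(p)[:2]-O)@E_])
def wf(n,e,z): return np.array([*(O+n*N+e*E_),z])
E
python3 - <<'E'
from bench import manip
import numpy as np,cv2
from h import *
np.set_printoptions(suppress=True,precision=4)
q0=manip.current_qpos();print(q0)
tgt=wf(-.178,0,.115)
best=None
for s in (1,-1):
    q=manip.inverse_kinematics(tgt,R(s*N)); print(s,q)
    if q is not None:
        q=np.array(q)
        if best is None or abs(q-q0).max()<best[0]: best=(abs(q-q0).max(),s)
s=best[1]; print("s",s)
manip.move_ptp(tgt,R(s*N))
print(manip.current_time(),bf(manip.current_ee_pos()),manip.current_ee_pos())
c=manip.get_calibration("wrist"); p,d=manip.grab_frame("wrist");cv2.imwrite("pics/w3.png",p[:,:,::-1]);np.savez("w3.npz",p=p,d=d,Rt=manip.current_tcp_rot(),**c)
p,d=manip.grab_frame("top");cv2.imwrite("pics/t3.png",cv2.resize(p,(800,600))[:,:,::-1]);np.savez("t3.npz",p=p,d=d)
P=cloud(c,np.load("w3.npz")["d"])
# blade top: between z .08-.12
m=(np.load("w3.npz")["d"]>0)&(P[...,2]>.095)&(P[...,2]<.112);Q=P[m];print(len(Q),Q.mean(0))
print(cv2.minAreaRect((Q[:,:2]*1000).astype(np.float32)), "expect deg",np.degrees(PHI))
for q in (1,5,50,95,99): print(q,np.percentile(Q[:,2],q))
E
```

```text
[ 0.5192  0.5289  1.7036 -0.      0.9104 -0.8565]
1 [-0.2091  0.4102  1.9021 -0.      0.8294 -0.0521]
-1 None
s 1
6.675 [-0.1779  0.0007] [ 0.4889 -0.0555  0.115 ]
9845 [0.501  0.0186 0.1084]
((494.1026306152344, -27.24694061279297), (193.62939453125, 26.238584518432617), 81.3153305053711) expect deg -8.995437383553925
1 0.10684880608540576
5 0.10733779637688173
50 0.10842666397539846
95 0.10953593457385458
99 0.11007331540580402
```

View pics/w3.png

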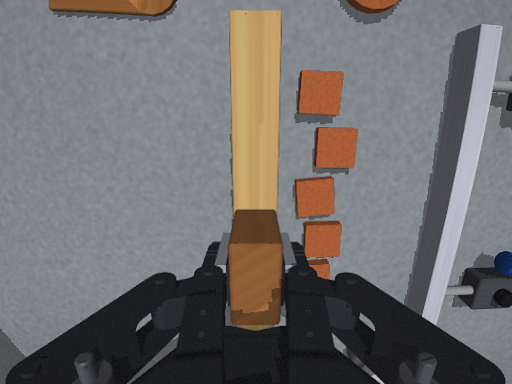

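View pics/t3.png

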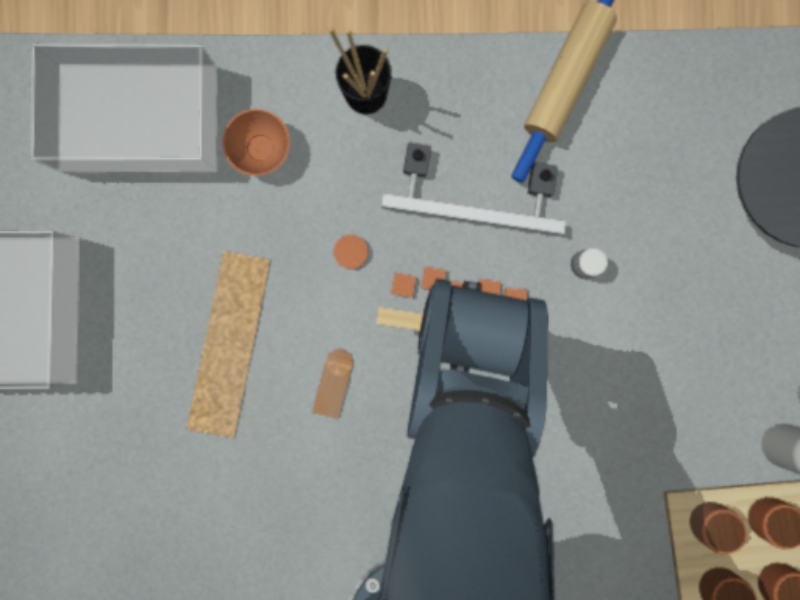

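Run:
```python
import numpy as np,cv2
from h import *
np.set_printoptions(suppress=True,precision=4)
f=np.load("w3.npz");p,d=f["p"],f["d"];c={k:f[k] for k in("camera_matrix","R","t")};c["k1"]=float(f["k1"])
P=cloud(c,d);hsv=cv2.cvtColor(p,cv2.COLOR_RGB2HSV)
print("tcp R y",f["Rt"][:,1])
def edges(m,z,rows,nm):
    L=[];Rr=[]
    for v in rows:
        u=np.nonzero(m[v])[0]
        if len(u)>5: L.append((u[0]-.5,v));Rr.append((u[-1]+.5,v))
    for s,A in(("L",L),("R",Rr)):
        X=onplane(c,A,z);a=np.polyfit(X[:,1],X[:,0],1);r=X[:,0]-np.polyval(a,X[:,1]);k=abs(r)<.0015
        a=np.polyfit(X[k,1],X[k,0],1)
        print(nm,s,len(X),k.sum(),"angle n",-np.arctan(a[0]),"rms",r[k].std(),"bf mid",bf([np.polyval(a,-.084),-.084]))
bl=(d>0)&(P[...,2]>.1)&(P[...,2]<.113); edges(bl,.1085,range(20,200),"blade")
bar=(d>0)&(P[...,2]>.0265)&(P[...,2]<.036)&(P[...,0]>.6)&(P[...,0]<.72)
print(np.median(P[bar],0),bar.sum())
# bar top face bright
vis=p.copy();vis[bar]=[255,0,0];vis[bl]=[0,255,0];cv2.imwrite("pics/w3m.png",vis[:,:,::-1])
edges(bar,.03,range(35,260),"bar")
# tiles
m=(hsv[...,0]<14)&(hsv[...,1]>120)&(d>0)&(P[...,2]<.02)&(P[...,2]>.008)
k,l,s,ce=cv2.connectedComponentsWithStats(m.astype(np.uint8))
for i in range(1,k):
    if s[i,4]>200:
        v,u=np.nonzero(l==i);X=onplane(c,np.c_[u,v],.012);n=(X[:,:2]-O)@N;e=(X[:,:2]-O)@E_
        print("tile n",n.min(),n.max(),"e",e.min(),e.max(),"z",np.median(P[l==i][:,2]))
```

```text
tcp R y [ 0.988  -0.1542  0.0001]
blade L 180 180 angle n -0.1510148338671805 rms 0.0001649476161507105 bf mid [-0.1897 -0.03  ]
blade R 180 180 angle n -0.1516872322911597 rms 0.00022897438931229885 bf mid [-0.1641 -0.026 ]
[ 0.6791 -0.0508  0.0305] 6878
bar L 225 223 angle n -0.1564469842578942 rms 0.0006119111827087857 bf mid [-0.0021 -0.0003]
bar R 225 225 angle n -0.1588363096893036 rms 0.00036030025856339994 bf mid [0.0204 0.0032]
tile n -0.1010803933962142 -0.06118067703355837 e 0.15880710842687826 0.16785391624428822 z 0.012309278065787035
tile n -0.14026190735101468 -0.10313092073786376 e 0.07591332420824816 0.11181162502680449 z 0.012546319554156396
tile n -0.12271522712809912 -0.08597319406601815 e 0.02864571826026792 0.06418953580590657 z 0.012577064634886304
tile n -0.13894952291355325 -0.10122454606139111 e -0.019801949581130206 0.018293397389169908 z 0.012606133382833567
tile n -0.12879632650026832 -0.09165107427124222 e -0.06395111015854058 -0.026117753575295985 z 0.012338152589749293
tile n -0.12221884867319938 -0.09966954481358765 e -0.0902780395353097 -0.07083945244755173 z 0.012361193579994082
```

View pics/w3m.png

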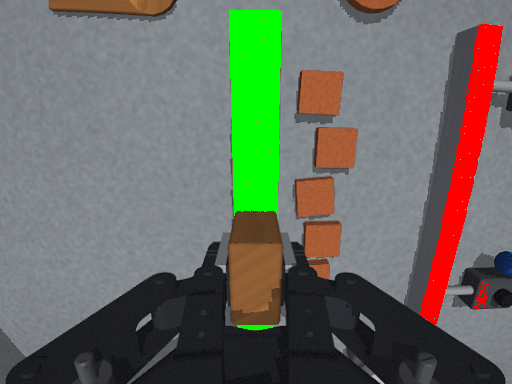

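```bash
cat >> h.py <<'E'
ZP=.0278
E
python3 - <<'E'
from bench import manip
import numpy as np,cv2,json
from h import *
np.set_printoptions(suppress=True,precision=4)
ph=PHI-.006; Rp=R((np.cos(ph),np.sin(ph)))
manip.move_l(wf(-.178,0,ZP),Rp,max_speed=.08)
F,T,sF,sT=favg(manip,20); print(manip.current_time(),bf(manip.current_ee_pos()),manip.current_ee_pos()[2],"F",F,"T",T,sF,sT)
np.savez("base.npz",F=F,T=T)
for n in (-.14,-.11,-.085,-.07):
    manip.move_l(wf(n,0,ZP),Rp,max_speed=.04)
    f,t,_,_=favg(manip,6); print(round(manip.current_time(),2),bf(manip.current_ee_pos()),"Fn",(f-F)[:2]@N,"Fe",(f-F)[:2]@E_,"Fz",(f-F)[2],"Tz",(t-T)[2])
    if abs((f-F)[:2]@N)>5: break
p,d=manip.grab_frame("wrist");cv2.imwrite("pics/w4.png",p[:,:,::-1])
p,d=manip.grab_frame("scene");cv2.imwrite("pics/s4.png",p[:,:,::-1])
print(manip.current_tcp_rot()[:,1], np.arctan2(*manip.current_tcp_rot()[1::-1,1]))
E
```

```text
8.1833 [-0.1778 -0.    ] 0.028162082541551184 F [-0.0678  0.0071 -1.5618] T [ 0.0113 -0.0019  0.003 ] [0.5158 0.464  0.565 ] [0.0271 0.0313 0.0315]
9.33 [-0.1401  0.    ] Fn -0.22183526011710966 Fe -0.03582186883086055 Fz -0.20468920633872534 Tz 0.008889714941075981
10.28 [-0.1101  0.    ] Fn -0.4178254189806255 Fe -0.09820676547276547 Fz 0.03351415370795996 Tz -0.02046136619276219
11.11 [-0.0851  0.    ] Fn 0.04679672919479839 Fe 0.09433071055870425 Fz 0.027183153073650823 Tz -0.00838986365979624
11.68 [-0.07 -0.  ] Fn 0.26323129557815983 Fe -0.11625724739832569 Fz 0.1519683401947316 Tz 0.01573036137645111
[ 0.9867 -0.1623 -0.0001] -0.16300539463083288
```

View pics/w4.png

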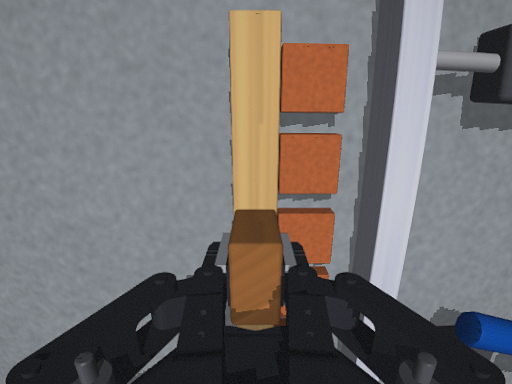

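View pics/s4.png

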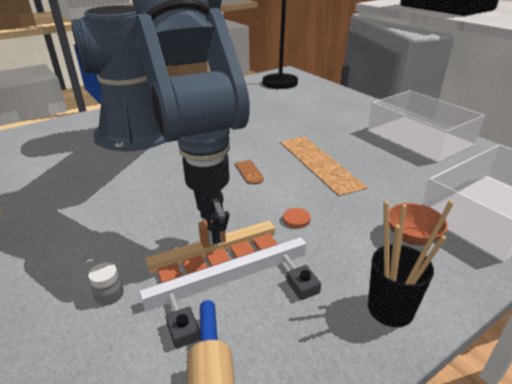

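```bash
cat > step.py <<'E'
from bench import manip
import numpy as np,cv2,sys
from h import *
np.set_printoptions(suppress=True,precision=4)
b=np.load("base.npz")
def go(n,yaw,v,k=8):
    ph=PHI+yaw
    manip.move_l(wf(n,0,ZP),R((np.cos(ph),np.sin(ph))),max_speed=v)
    f,t,_,_=favg(manip,k); f=f-b["F"];t=t-b["T"]
    Fn=-f[:2]@N
    print(round(manip.current_time(),2),"cmd",round(n,5),"act",bf(manip.current_ee_pos()),"Fn %.2f Fe %.2f Fz %.2f Tz %.3f"%(Fn,f[:2]@E_,f[2],t[2]),"rot",round(np.arctan2(*manip.current_tcp_rot()[1::-1,1])-PHI,4))
    return Fn,t[2]
E
python3 - <<'E'
from step import *
n=-.07
Fn,T=go(-.06,-.006,.03,5)
n=-.06
while Fn<2.5 and n<-.040:
    n+=.001 if n<-.054 else .0006
    Fn,T=go(n,-.006,.01,6)
p,d=manip.grab_frame("wrist");cv2.imwrite("pics/w5.png",p[:,:,::-1])
E
```

```text
12.31 cmd -0.06 act [-0.0599  0.    ] Fn 0.24 Fe -0.36 Fz -0.41 Tz 0.001 rot -0.006
12.61 cmd -0.059 act [-0.059  0.   ] Fn -0.35 Fe -0.22 Fz 0.13 Tz -0.000 rot -0.006
12.91 cmd -0.058 act [-0.058 -0.   ] Fn 0.46 Fe -0.14 Fz -0.28 Tz 0.016 rot -0.0061
13.21 cmd -0.057 act [-0.0569 -0.    ] Fn 0.34 Fe 0.01 Fz -0.11 Tz 0.003 rot -0.006
13.51 cmd -0.056 act [-0.0559  0.    ] Fn -0.32 Fe -0.08 Fz -0.21 Tz -0.018 rot -0.006
13.81 cmd -0.055 act [-0.0549  0.    ] Fn -0.18 Fe -0.07 Fz -0.10 Tz -0.009 rot -0.006
14.11 cmd -0.054 act [-0.0539  0.    ] Fn -0.13 Fe -0.42 Fz 0.04 Tz -0.017 rot -0.006
14.41 cmd -0.0534 act [-0.0534  0.    ] Fn 0.35 Fe -0.11 Fz -0.08 Tz 0.003 rot -0.0059
14.71 cmd -0.0528 act [-0.0528 -0.    ] Fn 0.40 Fe -0.03 Fz 0.02 Tz 0.006 rot -0.006
15.01 cmd -0.0522 act [-0.0521  0.    ] Fn 0.18 Fe 0.10 Fz -0.41 Tz -0.015 rot -0.0061
15.31 cmd -0.0516 act [-0.0516 -0.    ] Fn 0.23 Fe -0.11 Fz -0.31 Tz 0.001 rot -0.006
15.61 cmd -0.051 act [-0.0509  0.    ] Fn 0.24 Fe 0.20 Fz -0.17 Tz 0.027 rot -0.006
15.91 cmd -0.0504 act [-0.0504 -0.    ] Fn -0.08 Fe -0.24 Fz -0.61 Tz 0.005 rot -0.006
16.21 cmd -0.0498 act [-0.0497 -0.    ] Fn 0.47 Fe -0.07 Fz 0.02 Tz -0.000 rot -0.006
16.51 cmd -0.0492 act [-0.0493 -0.    ] Fn 1.02 Fe -0.43 Fz 0.48 Tz 0.141 rot -0.0058
16.81 cmd -0.0486 act [-0.0491 -0.0001] Fn 5.06 Fe -1.74 Fz 1.91 Tz 0.374 rot -0.0057
```

View pics/w5.png

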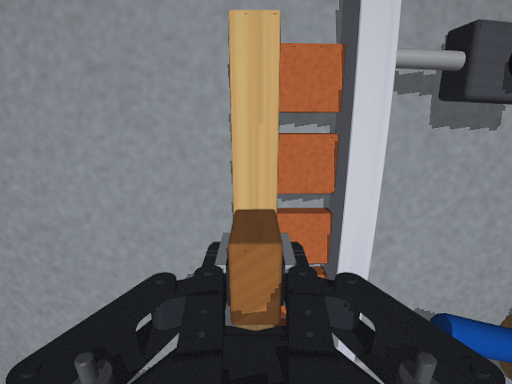

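Run:
```python
from step import *
n=-.0488; yaw=-.006
for i in range(10):
    yaw+=.0015
    Fn,T=go(n,yaw,.01,8)
    if Fn>8: n-=.0006
    elif Fn>6: n-=.0002
    elif Fn<3: n+=.00015
    if Fn>2 and T/Fn<.02: break
```

```text
17.18 cmd -0.0488 act [-0.049  -0.0001] Fn 4.72 Fe -1.47 Fz 0.85 Tz 0.334 rot -0.0045
17.49 cmd -0.0488 act [-0.049 -0.   ] Fn 4.56 Fe -2.11 Fz 0.15 Tz 0.219 rot -0.003
17.81 cmd -0.0488 act [-0.049 -0.   ] Fn 4.55 Fe -1.65 Fz 0.03 Tz 0.085 rot -0.0019
```

Run:
```python
from step import *
n=-.0487; yaw=-.0013
Fn,T=go(n,yaw,.01,10)
while Fn<6.3:
    n+=.0001; Fn,T=go(n,yaw,.01,10)
for _ in range(4): Fn,T=go(n,yaw,.01,12)
c=manip.get_calibration("wrist");p,d=manip.grab_frame("wrist");cv2.imwrite("pics/w6.png",p[:,:,::-1]);np.savez("w6.npz",p=p,d=d,**c)
p,d=manip.grab_frame("top");cv2.imwrite("pics/t6.png",p[:,:,::-1])
p,d=manip.grab_frame("scene");np.savez("s6.npz",p=p,d=d);cv2.imwrite("pics/s6.png",cv2.resize(p[200:320,120:330],None,fx=3.8,fy=3.8,interpolation=cv2.INTER_CUBIC)[:,:,::-1])
```

```text
18.14 cmd -0.0487 act [-0.0489 -0.    ] Fn 5.10 Fe -1.85 Fz 0.96 Tz 0.065 rot -0.0017
18.48 cmd -0.0486 act [-0.0489 -0.    ] Fn 5.71 Fe -1.84 Fz 1.08 Tz 0.048 rot -0.0017
18.81 cmd -0.0485 act [-0.0489 -0.    ] Fn 6.25 Fe -2.08 Fz 1.88 Tz 0.049 rot -0.0017
19.14 cmd -0.0484 act [-0.0489 -0.    ] Fn 6.47 Fe -2.03 Fz 2.30 Tz 0.038 rot -0.0017
19.49 cmd -0.0484 act [-0.0489 -0.    ] Fn 6.88 Fe -1.97 Fz 1.86 Tz 0.030 rot -0.0017
19.84 cmd -0.0484 act [-0.0489 -0.    ] Fn 6.85 Fe -2.02 Fz 2.07 Tz 0.038 rot -0.0017
20.19 cmd -0.0484 act [-0.0489 -0.    ] Fn 6.51 Fe -2.18 Fz 1.91 Tz 0.052 rot -0.0017
20.54 cmd -0.0484 act [-0.0489 -0.    ] Fn 6.57 Fe -1.90 Fz 2.04 Tz 0.043 rot -0.0017
```

View pics/w6.png

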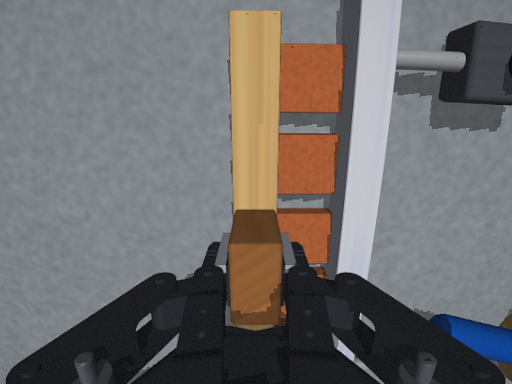

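View pics/s6.png

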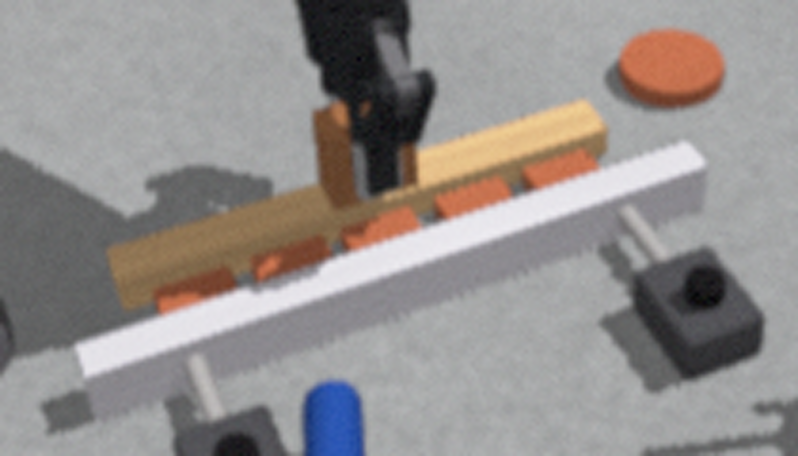

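Run:
```python
from step import *
yaw=-.0015
go(-.052,yaw,.01,4)
go(-.10,yaw,.06,3)
ph=PHI+yaw
manip.move_l(wf(-.13,0,.115),max_speed=.1)
print(manip.current_time())
c=manip.get_calibration("wrist");p,d=manip.grab_frame("wrist");cv2.imwrite("pics/w7.png",p[:,:,::-1]);np.savez("w7.npz",p=p,d=d,**c)
p,d=manip.grab_frame("scene");np.savez("s7.npz",p=p,d=d);cv2.imwrite("pics/s7.png",cv2.resize(p[200:320,120:330],None,fx=3.8,fy=3.8,interpolation=cv2.INTER_CUBIC)[:,:,::-1])
```

```text
21.23 cmd -0.052 act [-0.0517  0.    ] Fn -0.34 Fe -0.05 Fz -0.16 Tz -0.021 rot -0.0016
22.21 cmd -0.1 act [-0.0996  0.    ] Fn 0.30 Fe 0.18 Fz 0.22 Tz -0.039 rot -0.0015
23.2833
```

View pics/w7.png

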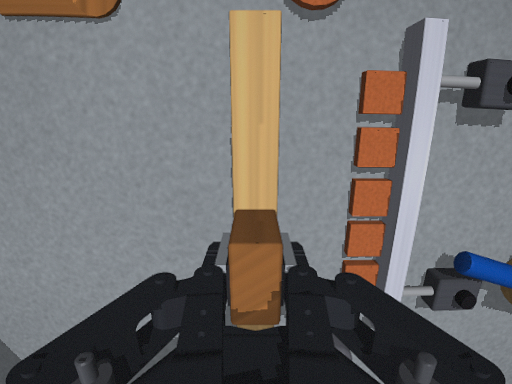

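View pics/s7.png

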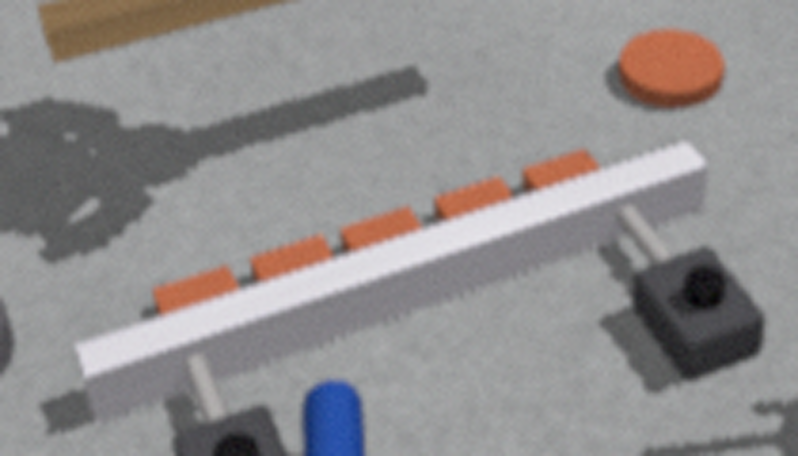

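Run:
```python
import numpy as np,cv2
from h import *
np.set_printoptions(suppress=True,precision=4)
for f in ("w7.npz","s7.npz"):
    f_=f;f=np.load(f);p,d=f["p"],f["d"]
    if f_[0]=="s":
        from bench import manip; c=manip.get_calibration("scene")
    else: c={k:f[k] for k in("camera_matrix","R","t")};c["k1"]=float(f["k1"])
    P=cloud(c,d);hsv=cv2.cvtColor(p,cv2.COLOR_RGB2HSV)
    bar=(d>0)&(P[...,2]>.0265)&(P[...,2]<.036)&(P[...,0]>.63)&(P[...,0]<.70)&(hsv[...,1]<60)
    v,u=np.nonzero(bar);X=onplane(c,np.c_[u,v],.03);r=cv2.minAreaRect((X[:,:2]*1000).astype(np.float32));print(f_,"bar",r)
    m=(hsv[...,0]<14)&(hsv[...,1]>120)&(d>0)&(P[...,2]<.02)&(P[...,0]>.59)&(P[...,1]<.07)
    k,l,s,ce=cv2.connectedComponentsWithStats(m.astype(np.uint8))
    for i in range(1,k):
        if s[i,4]>100:
            v,u=np.nonzero(l==i);X=onplane(c,np.c_[u,v],.012);n=(X[:,:2]-O)@N;e=(X[:,:2]-O)@E_
            bn=[np.percentile(n[(e>a)&(e<=a+.004)],2) for a in np.arange(e.min()+.006,e.max()-.008,.004)]
            sl=np.polyfit(np.arange(len(bn))*.004,bn,1)[0] if len(bn)>2 else None
            print("tile e",e.mean(),"n back",np.median(bn),"n max",np.percentile(n,98),"slope",sl)
```

```text
w7.npz bar ((676.9441528320312, -65.21345520019531), (256.81488037109375, 22.91214942932129), 81.06967163085938)
tile e 0.09416802521608675 n back -0.037898937596988286 n max -0.0005893029473513563 slope 0.00916246733580486
tile e 0.04658227980928894 n back -0.03798351417828806 n max -0.0006172430898163503 slope 0.004209373986828715
tile e -0.0010686704337997057 n back -0.0382168307498475 n max -0.0009722900795526773 slope -0.004938728004434834
tile e -0.04460329491960992 n back -0.03807736672309516 n max -0.0010724935277207476 slope 0.001670281558449027
tile e -0.08011553491631614 n back -0.03413195279918809 n max -0.0008012498583160382 slope -1.8313482046644183
s7.npz bar ((665.0343017578125, 252.40863037109375), (66.80330657958984, 973.1068115234375), 0.913085401058197)
tile e -0.04659510183529701 n back -0.03539980679906504 n max -0.022964175485164166 slope -0.010641375269277225
tile e -0.0928075406790583 n back -0.035083657326041455 n max -0.022924220279387356 slope 0.06322098503798217
```

Run:
```python
from bench import manip
import numpy as np,cv2
from h import *
np.set_printoptions(suppress=True,precision=4)
a=-.197; Rr=R((-np.sin(a),np.cos(a)))
x,y=.466,.3198
b=np.load("base.npz")["F"]
manip.move_ptp([x,y,.115],Rr)
print(manip.current_time(),manip.current_ee_pos())
manip.move_l([x,y,.034],Rr,max_speed=.1)
z=.0315
while z>.0275:
    manip.move_l([x,y,z],Rr,max_speed=.02)
    f=favg(manip,6)[0]-b; print(z,manip.current_ee_pos()[2],f)
    if f[2]>1.5: break
    z-=.0005
c=manip.get_calibration("wrist");p,d=manip.grab_frame("wrist");cv2.imwrite("pics/w8.png",p[:,:,::-1])
print(manip.current_time(),manip.current_force())
```

```text
24.8333 [0.4665 0.319  0.115 ]
0.0315 0.0316830812436766 [-0.0449  0.0936 -0.2013]
0.031 0.031028165239219526 [ 0.3765  0.3232 -0.0223]
0.0305 0.030470521604241244 [-0.1916 -0.0702  0.0862]
0.03 0.030024074711875688 [ 0.0922  0.2343 -0.2288]
0.0295 0.02949148783644422 [-0.023  -0.1086  0.2282]
0.028999999999999998 0.029200871374611977 [-1.0048 -0.7328  4.3973]
27.6667 [-1.5331 -0.4836  3.7915]
```

View pics/w8.png

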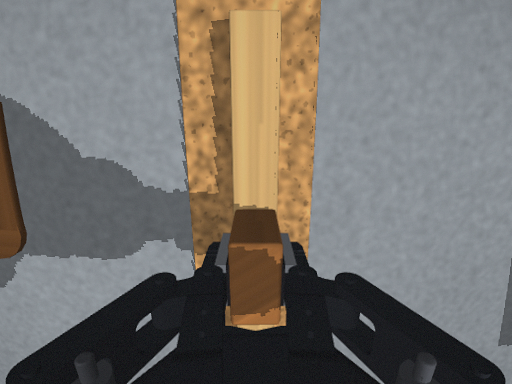

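Run:
```python
from bench import manip
import numpy as np,cv2
from h import *
np.set_printoptions(suppress=True,precision=4)
manip.move_l([.466,.3198,.0293],max_speed=.02)
manip.set_gripper(1.0)
print(manip.current_grip_width(),manip.current_ee_pos())
e=manip.current_ee_pos()
manip.move_l([e[0],e[1],.20],max_speed=.1)
c=manip.get_calibration("wrist");p,d=manip.grab_frame("wrist");cv2.imwrite("pics/w9.png",p[:,:,::-1])
P=cloud(c,d)
m=(d>0)&(P[...,2]>.06)&(P[...,2]<.08)&(np.hypot(P[...,0]-.47,P[...,1]-.32)<.06)
Q=P[m]; print("handle",len(Q),Q.mean(0),cv2.minAreaRect((Q[:,:2]*1000).astype(np.float32)))
hsv=cv2.cvtColor(p,cv2.COLOR_RGB2HSV)
m=(d>0)&(hsv[...,1]>70)&(hsv[...,0]<25)&(P[...,2]<.03)&(P[...,2]>-.002)&(np.hypot(P[...,0]-.46,P[...,1]-.32)<.17)&(P[...,1]>.22)
Q=P[m]; print("pad",len(Q),cv2.minAreaRect((Q[:,:2]*1000).astype(np.float32)))
p,d=manip.grab_frame("scene");cv2.imwrite("pics/s9.png",p[:,:,::-1])
p,d=manip.grab_frame("top");cv2.imwrite("pics/t9.png",p[:,:,::-1])
print(manip.current_time(),favg(manip)[0])
```

```text
0.9999268925837885 [0.466  0.3198 0.0293]
handle 931 [0.4655 0.3208 0.0684] ((466.8262634277344, 320.84832763671875), (23.22603416442871, 43.80030822753906), 78.30326843261719)
pad 13499 ((464.2657775878906, 317.09954833984375), (80.9167709350586, 301.09564208984375), 78.96295928955078)
30.55 [-0.0584 -0.0459  0.0067]
```

View pics/w9.png

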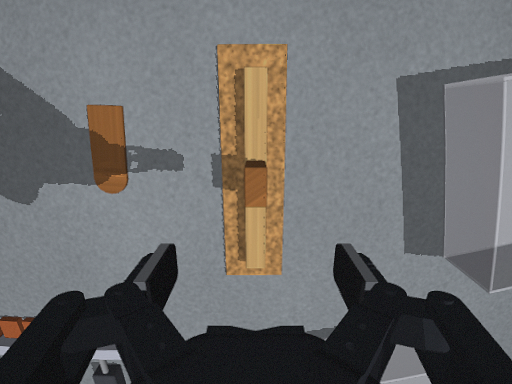

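View pics/s9.png

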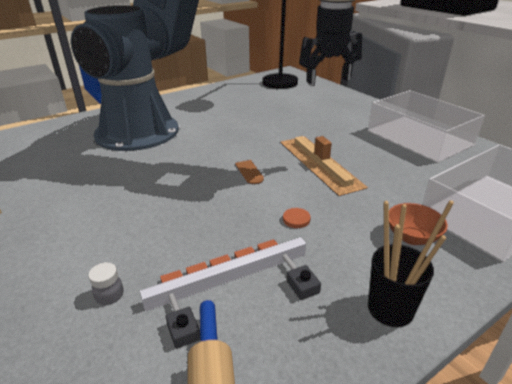

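View pics/t9.png

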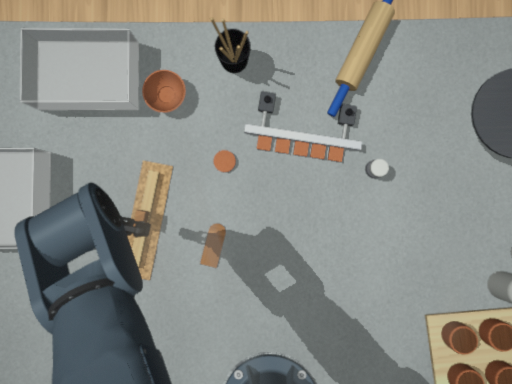

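Run:
```python
from bench import manip
print(manip.sign_off(), manip.current_time())
```

```text
the job is handed in; nothing more can be done
the job is handed in; nothing more can be done
```

The five tiles are against the stop bar, the straightedge is back on its cork pad, and I handed the job in at about 30.6 s of the 64 s allowed. No verdict was reported.

- **Push and press:** I gripped the straightedge by its handle, pushed the tiles as one row, and first felt the bar about 1 mm from where the cameras put it. At first contact the force was off-centre, about 74 mm towards the tile 4 end. I turned the blade by 0.004 rad until the moment was nearly zero, then held 6.3–6.9 N for about 2 s. The highest averaged reading was 6.9 N.
- **Tiles:** After drawing back, the wrist camera showed the rear edges of tiles 1–4 in line to 0.3 mm and square within about 0.01 rad. Tile 0 was partly hidden in that view. In the scene camera it lay in line with tile 1 to 0.3 mm, and its edge slope read 0.06 rad. That value is close to the 0.07 limit but comes from a coarse view with few pixels. I judged the gap to the bar from the stopping position, the force and the pictures, and did not measure it more finely.
- **Straightedge:** It is released and upright, its middle about 4 mm from the pad's middle and its blade within about 0.02 rad of the pad's length. Its height is the same as at the start. The gripper is clear and the wrist force reads about zero.
- **Other things:** They look unmoved in the last pictures. I did not measure them.

**Disagreements:**
- The top and scene cameras differed by about 5 mm in x, so I used the wrist camera for the grasp and force for the final contact.
- During the press there was a steady sideways force of about 2 N and an upward force of about 2 N that I did not explain. Both were gone once I drew back.

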